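# Load and bolt down a flange on the welding carousel

### The arm

A 6-joint arm with a two-finger parallel gripper is mounted at the origin on the work surface. World frame = base frame: x ahead of the robot, y to its left, z up, the work surface at z = 0. Lengths are in mm, angles in rad, forces in N, time in s.
With the tool pointing down it reaches from about 350 to 775 mm from the base axis. Payload 7.3 kg.
Tool frame: the origin (TCP) lies at the very end of the fingers, on their centre line; the grasp point (between the pads) lies 19 mm behind it (bot.grip_point_offset is the distance from the TCP to the grasp point, in mm); z points along the fingers, y is the line along which they close (so a half turn about z gives the same grasp; the last joint's range is limited). The gripper opens to 92 mm and grips with 3 to 60 N. Pads are 19 mm wide; open, the fingers measure 130 mm over their backs; the gripper's body (75 mm by 190 mm) begins 47 mm behind the grasp point.
Start: joints at [1.117, 0.342, 1.524, -0, 1.275, -0.146], TCP at [159.041, 500.351, 226.741] pointing down, gripper open.
Joint ranges: [-2.53, 2.53], [-0.77, 2.02], [0.04, 2.7], [-1, 4.14], [0.28, 2.66], [-3.11, 3.11]. Speed limits (rad/s): [2.57, 2.57, 3.14, 3.14, 3.14, 3.14].

### API

Orientations are given as [roll, pitch, yaw] about the fixed x, y, z axes, in that order (R = Rz(yaw) Ry(pitch) Rx(roll)).
In Python, from plant import bot gives the robot as it stands. The module is installed in compiled form; this text tells all that it offers.
- The arm moves only by the shell command python3 -m jog 'ROWS' [OPENING]. ROWS is JSON, a list of rows, each a list of 6 numbers: the shift along the tool's x, y, z in mm, then the turn, a rotation vector about the tool's x, y, z in rad. In form: [[dx, dy, dz, rx, ry, rz], ...]. A call has 1 to 12 rows; each row shifts and turns the commanded pose from where the row before left it, along the tool's axes as they then stand; what a row does not reach is not made up. A row lasts 1/10 s, in which the tool goes at most 50 mm and 8.59 degrees, less where a joint would pass 70% of its speed; a pose out of reach is approached as far as the arm can. A call with a gripper value outside its range is refused whole. OPENING is the opening in per cent of the stroke, from 0 (shut) to 100 (fully open), set as the call begins (- or left out, the last holds). The fingers move at their own pace and stop on an object; the grip force is fixed at half the most. Time passes only in rows, so rows that do not move let the fingers close. It gives the time, the measured TCP pose, the force, the opening and the grip force at its end, in the units of the state.
- bot.get_obs(): the state, without advancing time (a new reading comes with each control period).
- bot.capture(name): name is "side" or "top"; returns the picture (480x640x3 uint8, red, green, blue); there is no depth.
- bot.camera_model(name): a dict with "fx", "fy", "cx", "cy" (pixels), "dist_coeffs" ([k1, k2, p1, p2, k3] as OpenCV has them; the pictures are not rectified), "position" and "orientation" of the camera in the world. Camera axes: x right, y down, z forward; pixel columns grow to the right and rows downward; lengths in mm; the calibration is good to about 2 mm. A picture is of the moment at which its call begins. camera_model takes no time and is no camera call.
- bot.close_job(): hands the job in; it is judged then, once.
Trained networks look in the newest picture that a camera, given by its name, has taken for a name from the list of things; names that differ only in an ending like _2 or _b are one class to them, and where a whole thing is asked for, a point or a joint stands for the part that bears it (a point fixed in the world has none). Each returns a list of dicts, best first, with "p" (0 to 1); they miss things now and then, are a little off and sometimes report something else, mostly with a low value. They report only what shows in the picture. A call takes as long as a camera call. They do not tell look-alikes from the thing itself.
- bot.outline_of(target, camera): "mask" (480x640 bool, what is visible of it) and "pixel" ([column, row] in pixels, amid what is visible of it).
The state is a dict: "time": time; "joint_positions": joint angles; "dq": joint speeds; "tau": joint torques, N m; "tool_pos": TCP position; "tcp_rot": TCP orientation; "contact_force": force on the tool from outside, world axes, zero at the start; "moment": the same for the moment, N m; "grip_width": finger opening in mm; "finger_force": force on a finger pad.
Only numpy, scipy, OpenCV 4.12 (cv2) and the standard library are available. Lean on these libraries where they do the work, as an engineer would, in place of code of your own. Each camera call takes 0.05 s, during which the arm holds its last target. There are 200 camera calls.

### The job

The flange on the loading shelf is the next one to weld. Turn the carousel until its free wide station squarely faces the shelf, then slide the flange off the shelf, without lifting it, into that station until it is fully home against the back stop. Take the T-handled bolt from the rack, put it down through the slots of the flange and the station until its collar sits on the flange, and give it a quarter turn so that it cannot come out; leave the carousel standing there, let go, and leave everything else on the bench alone.

Things in the scene. Friction and masses are not known exactly. Their poses are not given: they have to be found in the camera images.
- stand: Grey stand of the welding carousel, fixed to the bench. Origin: bench level on the carousel's turning axis, z up; its x axis points level from that axis to the loading shelf, a fixed part of the stand. Place and yaw differ each time. Nothing overhangs the shelf or carousel.
- shelf_end (a point): Middle of the loading shelf's inner end, on its top face, 184 mm from the turning axis and 100 mm above the bench; axes as the stand's. The steel shelf runs 150 mm outward (+x) from here, 112 wide, both ends open, with fences 94 apart (8 thick, 16 high) along its sides. The arm ends pass 14 mm away.
- carousel (a joint): Angle (rad) of the four-armed carousel on the stand, growing anticlockwise from above; 0 or any whole turn when the free wide station faces the shelf. Turns endlessly both ways, no detents, and stays where it is left (friction 0.4 N m). Arms 90 degrees apart, each a station: 100 wide, ending 170 mm from the axis, tops 98.5 mm above the bench, 8 thick, open underneath; hub knob r 30, 20 high.
- nest (a point): Floor of the free wide station, 110 mm from the turning axis, 98.5 mm above the bench: where the flange's origin comes when fully home. Its x points outward along the station, z up. Side guides 82.4 apart, 8 thick, 10 high, mouth flared over the last 20 mm; back stop 55 mm from the axis. The opposite station is free too but its guides are 62.4 apart: too narrow.
- nest_slot (a point): Centre of the oblong slot through the floor of the free wide station, at its top face, 140 mm from the turning axis. The slot is 35 mm long across the arm (along the nest's y) and 14 mm wide (along the nest's x), through the 8 mm floor, open below.
- wide_tube (a point): Top of the upright tube on the loaded wide station, 90 degrees anticlockwise (from above) of the free wide station. Outer diameter 34, 82 mm from the turning axis, top 159.5 mm above the bench, 55 tall, rigid with the carousel: good to push it round by. A T-bolt, also rigid, stands farther out on the arm, 140 mm from the axis, top 141.5 mm above the bench.
- narrow_tube (a point): The same on the loaded narrow station, 90 degrees clockwise of the free wide one: tube of outer diameter 27, otherwise placed and usable alike. Side guides of the narrow stations are 10 high too.
- flange: Loose flange to load, 0.45 to 0.7 kg, lying flat on the shelf: steel plate 110 (x) by 80 (y) by 6 mm. Origin: centre of its underside. Its x points outward, away from the carousel: the tube stub is on its inner side, the oblong slot at its outer end. It already lies the right way round.
- flange_slot (a point): Centre of the oblong slot of the loose flange, at the plate's top face, 30 mm along the flange's +x from its origin; 36 mm long (along y) and 15 mm wide (along x).
- flange_stub (a point): Centre of the top rim of the flange's tube stub: an upright tube of outer diameter 34, wall 3 mm, 55 mm tall on the plate, 28 mm along the flange's -x from its origin.
- rack: Wooden bolt rack 170 (x) by 60 (y) by 40 mm high, fixed; two slots 34 by 15 mm, long along x, at x = -40 and +40 mm. The T-bolt hangs in one and a round-knobbed pin in the other, either way round. Origin: centre of its underside.
- tbolt: Loose T-handled bolt, 0.12 kg, hanging upright in the rack by its collar. Origin: underside of the head, z up. Head 28 (x) by 9 (y) by 7 mm; round shank 8 thick, 17 long; collar of diameter 28 (z 24 to 29); neck 10 thick; T-handle bar 46 (x) by 12 (y) by 20 mm (z 41 to 61), parallel to the head. In the station its origin sits 80.5 mm above the bench, with 3 mm of upward play once turned.
- pin: Plain pin in the rack's other slot, not wanted here: same collar, round shank and a round knob 28 mm in diameter, top 62 mm above its foot. Origin: centre of its foot.
- spare: Bystander: narrow flange 110 by 60 by 6 mm with a 27 mm tube stub, lying on the bench. Origin: centre of its underside.
- brush: Bystander: wire brush lying on the bench.
- hammer: Bystander: hammer lying on the bench.
- square: Bystander: steel try square lying on the bench.
- jar: Bystander: glass jar 64 mm wide and 85 mm tall.
- fclamp: Bystander: F-clamp, 300 mm long, lying on the bench.
Mind the look-alikes: they are no part of the job. What is shaped like the tbolt but pink or white is not meant.

How it is judged:
By the outcome, as a careful person would: the job done as asked, in the order asked, and still so for the second after the job is handed in, with the robot touching nothing.
It also fails if it takes over 70 s, if anything falls off the work surface, if the arm or the gripper's body presses on something with over 40 N, if the wrist force passes 120 N, or if a joint passes its speed limit or range.

## Working session

There is one attempt and no reset: what is moved stays moved. The work goes in short steps, Python scripts to look and compute and a shell command to move; the robot and the scene stay as the last step left them, time stands still between calls to the robot, and variables do not carry over. Pictures are saved under pics/ and viewed, at most 10 in all, crops included, and the job is handed in when it is done.

```bash
mkdir -p pics; cat > h.py <<'E'
import numpy as np, cv2
from plant import bot
from scipy.spatial.transform import Rotation as R
def cam(n):
    m=bot.camera_model(n); K=np.array([[m['fx'],0,m['cx']],[0,m['fy'],m['cy']],[0,0,1.]])
    o=np.array(m['orientation'],float)
    Rm=o if o.shape==(3,3) else R.from_euler('xyz',o).as_matrix()
    return K,np.array(m['dist_coeffs'],float),np.array(m['position'],float),Rm
def px2w(n,uv,z):
    K,d,p,Rm=cam(n)
    q=cv2.undistortPoints(np.array(uv,float).reshape(-1,1,2),K,d).reshape(-1,2)
    r=np.c_[q,np.ones(len(q))]@Rm.T
    return p+r*((z-p[2])/r[:,2:])
def w2px(n,P):
    K,d,p,Rm=cam(n)
    c=(np.array(P,float).reshape(-1,3)-p)@Rm
    return cv2.projectPoints(c,np.zeros(3),np.zeros(3),K,d)[0].reshape(-1,2)
def snap(n,f=None):
    im=bot.capture(n)
    if f: cv2.imwrite('pics/'+f,im[:,:,::-1])
    return im
E
python3 - <<'E'
from h import *
for n in('top','side'):
    snap(n,n+'1.png'); m=bot.camera_model(n); print(n,m['position'],m['orientation'],m['fx'])
    for t in ['stand','carousel','wide_tube','narrow_tube','nest','nest_slot','flange','flange_slot','flange_stub','rack','tbolt','pin','spare']:
        print(t,[(np.round(r['pixel']).tolist(),round(r['p'],2),int(r['mask'].sum())) for r in bot.outline_of(t,n)[:4]])
print(bot.get_obs())
E
```

```text
top [ 391.41581935  -98.23636336 1464.07341672] [-3.0376902  -0.01496716 -1.59455729] 511.9924784808946
stand [([230.0, 240.0], 0.66, 13121)]
carousel [([207.0, 242.0], 0.58, 8174)]
wide_tube [([206.0, 241.0], 0.59, 8369)]
narrow_tube []
nest [([205.0, 244.0], 0.89, 8223)]
nest_slot [([202.0, 240.0], 0.76, 8267)]
flange [([301.0, 224.0], 0.77, 1117)]
flange_slot [([303.0, 225.0], 0.74, 1159)]
flange_stub [([304.0, 226.0], 0.84, 1209)]
rack [([390.0, 245.0], 0.91, 1233), ([198.0, 157.0], 0.22, 1700)]
tbolt [([366.0, 301.0], 0.59, 112), ([390.0, 326.0], 0.32, 801)]
pin [([397.0, 230.0], 0.42, 94), ([359.0, 178.0], 0.31, 644)]
spare [([360.0, 180.0], 0.61, 682)]
side [  202.69962112 -1223.58046976  1134.0282412 ] [-2.27614349e+00 -6.01874234e-04 -2.56142541e-01] 620.5778580024847
stand [([325.0, 222.0], 0.63, 10148), ([220.0, 198.0], 0.48, 533)]
carousel [([311.0, 189.0], 0.64, 4709)]
wide_tube [([310.0, 190.0], 0.8, 4731)]
narrow_tube [([313.0, 193.0], 0.93, 4916)]
nest [([305.0, 190.0], 0.79, 4665)]
nest_slot [([312.0, 191.0], 0.98, 4861)]
flange [([351.0, 244.0], 0.74, 1148)]
flange_
[... 354 characters left out ...]
, 0.89, 923)]
{'time': 1.4, 'joint_positions': array([ 1.11700631e+00,  3.41972994e-01,  1.52409078e+00,  1.84398914e-05,
        1.27542954e+00, -1.45996228e-01]), 'dq': array([ 0.00132132,  0.00017747,  0.00019034, -0.00178618,  0.00124448,
        0.00225713]), 'tau': array([-4.17005440e-04, -4.31129801e+01, -2.44476968e+01,  7.17782881e-02,
        4.83775162e-02,  5.74537058e-07]), 'tool_pos': array([159.03034088, 500.34963839, 226.75775774]), 'tcp_rot': array([ 3.14149181e+00, -3.00301919e-06,  2.83379350e+00]), 'contact_force': array([ 0.16176195, -0.00824228, -0.25720847]), 'moment': array([-0.00088693, -0.00302186, -0.00654379]), 'finger_force': 0.0, 'grip_width': 91.73590733743424}
```

```bash
python3 - <<'E'
import cv2
a=cv2.imread('pics/top1.png')[100:350,110:440]; cv2.imwrite('pics/t1c.png',cv2.resize(a,(792,600),interpolation=cv2.INTER_CUBIC))
a=cv2.imread('pics/side1.png')[120:420,190:490]; cv2.imwrite('pics/s1c.png',cv2.resize(a,(600,600),interpolation=cv2.INTER_CUBIC))
E
```

```text
(no output)
```

View pics/t1c.png

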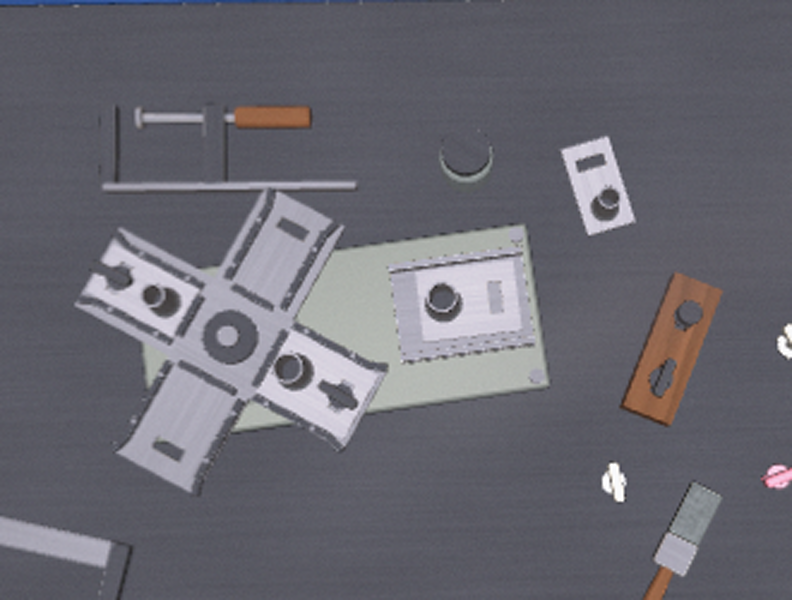

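View pics/s1c.png

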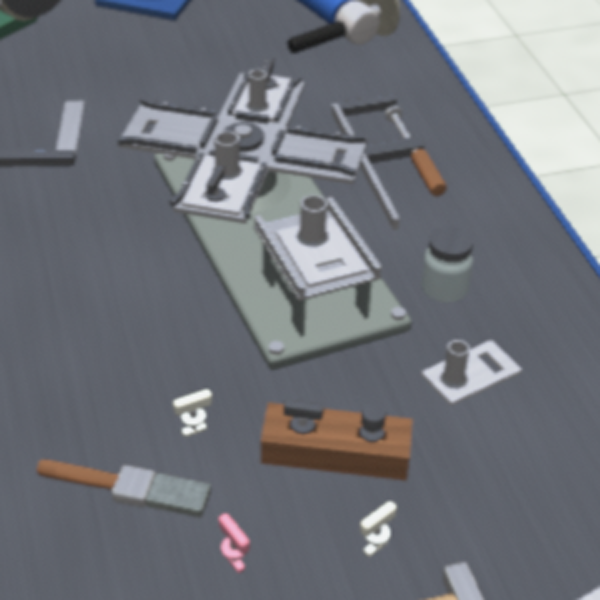

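The top view shows the carousel hub at px (206,240). The loaded wide arm points lower right with its tube at (232,254), so the free wide arm is the lower-left one, around (180,285). The flange is on the shelf at (301,224).

T-bolt candidates (top px):
- dark one in the rack, (385,257)
- dark round pin in the rack, (397,230): not wanted
- white fakes at (366,301) and (438,242), pink fake at (434,298): not wanted
- rigid bolts on the carousel, (159,215) and (251,265): not wanted

I choose the dark one in the rack at (385,257). Next I fit models to the picture edges.

```bash
cat > fit.py <<'E'
from h import *
from scipy.optimize import minimize
from scipy.ndimage import map_coordinates
def seg(a,b,z,n=60):
    t=np.linspace(0,1,n)[:,None]; return np.c_[np.array(a)*(1-t)+np.array(b)*t, np.full(n,z)]
def rect(x0,x1,y0,y1,z): 
    c=[(x0,y0),(x1,y0),(x1,y1),(x0,y1)]; return np.vstack([seg(c[i],c[(i+1)%4],z) for i in range(4)])
def circ(x,y,r,z,n=80):
    t=np.linspace(0,2*np.pi,n,False); return np.c_[x+r*np.cos(t),y+r*np.sin(t),np.full(n,z)]
def rot(P,a): c,s=np.cos(a),np.sin(a); return np.c_[P[:,0]*c-P[:,1]*s,P[:,0]*s+P[:,1]*c,P[:,2]]
def place(P,x,y,a): return rot(P,a)+[x,y,0]
SHELF=np.vstack([rect(184,334,-56,56,100),seg((184,47),(334,47),116),seg((184,-47),(334,-47),116),seg((184,55),(334,55),116),seg((184,-55),(334,-55),116)])
arm=np.vstack([seg((60,-50),(165,-50),98.5),seg((60,50),(165,50),98.5),seg((170,-45),(170,45),98.5)])
def tube(r,a): return rot(circ(82,0,r,159.5),a)
slot=rect(133,147,-17.5,17.5,98.5)
CAR=np.vstack([rot(arm,k*np.pi/2) for k in range(4)]+[circ(0,0,30,118.5)]*2+[tube(17,np.pi/2)]*2+[tube(13.5,-np.pi/2)]*2+[slot,rot(slot,np.pi)])
FL=np.vstack([rect(-55,55,-40,40,106),circ(-28,0,17,161),circ(-28,0,17,161),rect(22.5,37.5,-18,18,106),circ(-28,0,14,161)])
RACK=np.vstack([rect(-85,85,-30,30,40)])
BOLT=np.vstack([rect(-23,23,-6,6,77)])
BOLTTOP=BOLT
def grad(im,s):
    g=cv2.GaussianBlur(im,(0,0),s).astype(float); m=0
    for c in range(3): m=m+np.hypot(cv2.Sobel(g[:,:,c],-1,1,0),cv2.Sobel(g[:,:,c],-1,0,1))
    return np.sqrt(m/m.max())
def score(G,n,P):
    u=w2px(n,P); return map_coordinates(G,[u[:,1],u[:,0]],order=1,mode='nearest').mean()
def fit(ims,model,p0,sp):
    """ims {cam:img}; model(p)->pts; multi-start, coarse to fine"""
    best=np.array(p0,float); sp=np.array(sp,float)
    rng=np.random.default_rng(0)
    for s,k,N in((3,1,60),(1.5,.4,20),(.8,.15,8)):
        Gs={n:grad(i,s) for n,i in ims.items()}
        f=lambda p:-sum(score(Gs[n],n,model(p)) for n in Gs)
        c=[best]+[best+rng.uniform(-1,1,len(best))*sp*k for _ in range(N)]
        c=sorted(c,key=f)[:4]
        r=min((minimize(f,q,method='Nelder-Mead',options=dict(initial_simplex=np.vstack([q]+[q+np.eye(len(q))[i]*sp[i]*k*.5 for i in range(len(q))]),xatol=1e-3,fatol=1e-6)) for q in c),key=lambda r:r.fun)
        best=r.x
    return best,-r.fun
mstand=lambda p:np.vstack([place(SHELF,p[0],p[1],p[2]),place(CAR,p[0],p[1],p[2]+p[3])])
E
cat > m1.py <<'E'
from fit import *
I={n:cv2.imread(f'pics/{n}1.png')[:,:,::-1].copy() for n in('top','side')}
hub=px2w('top',[205.8,240.4],118)[0]; sh=px2w('top',[302,226],100)[0]; fw=px2w('top',[180,284],98)[0]
yaw=np.arctan2(*(sh-hub)[1::-1]); ang=np.arctan2(*(fw-hub)[1::-1])-yaw
st=px2w('top',[294,225.5],161)[0]; rk=px2w('top',[390,245.5],40)[0]; r2=px2w('top',[[397,230.5],[385.5,257]],[60])
ry=np.arctan2(*(r2[0]-r2[1])[1::-1]); tb=px2w('top',[385.2,257.5],77)[0]
print(hub,yaw,ang,sh)
for ims in({'top':I['top']},{'side':I['side']},I):
    print(list(ims))
    p,f=fit(ims,mstand,[*hub[:2],yaw,ang],[15,15,.1,.15]); print('stand',p.round(3),round(f,3))
    q,f=fit(ims,lambda q:place(FL,*q),[*(st[:2]+28*np.array([np.cos(yaw),np.sin(yaw)])),yaw],[10,10,.1]); print('flange',q.round(3),round(f,3))
    r,f=fit(ims,lambda q:place(RACK,*q),[*rk[:2],ry],[12,12,.1]); print('rack',r.round(3),round(f,3))
    b,f=fit(ims,lambda q:place(BOLT,*q),[*tb[:2],r[2]],[6,6,.2]); print('bolt',b.round(3),round(f,3))
for n in I:
    v=cv2.resize(I[n],None,fx=2.4,fy=2.4,interpolation=cv2.INTER_CUBIC)[:,:,::-1].copy()
    for P,c in((mstand(p),(0,255,0)),(place(FL,*q),(0,0,255)),(place(RACK,*r),(255,0,0)),(place(BOLT,*b),(0,255,255))):
        for x,y in (w2px(n,P)+.5)*2.4: cv2.circle(v,(int(x),int(y)),0,c,-1)
    o=(240,264) if n=='top' else (290,460)
    cv2.imwrite(f'pics/ov_{n}.png',v[o[0]:o[0]+600,o[1]:o[1]+(790 if n=='top' else 600)])
E
python3 m1.py
```

```text
[551.21284444 171.88566874 118.        ] -1.4319550180228675 4.003991646044016 [586.66557934 -81.81861807 100.        ]
['top']
stand [553.261 174.537  -1.354   3.985] 0.474Traceback (most recent call last):
  File "m1.py", line 11, in <module>
    q,f=fit(ims,lambda q:place(FL,*q),[*(st[:2]+28*np.array([np.cos(yaw),np.sin(yaw)])),yaw],[10,10,.1]); print('flange',q.round(3),round(f,3))
        ~~~^^^^^^^^^^^^^^^^^^^^^^^^^^^^^^^^^^^^^^^^^^^^^^^^^^^^^^^^^^^^^^^^^^^^^^^^^^^^^^^^^^^^^^^^^^^^^
  File "fit.py", line 36, in fit
    r=min((minimize(f,q,method='Nelder-Mead',options=dict(initial_simplex=np.vstack([q]+[q+np.eye(len(q))[i]*sp[i]*k*.5 for i in range(len(q))]),xatol=1e-3,fatol=1e-6)) for q in c),key=lambda r:r.fun)
  File "fit.py", line 36, in <genexpr>
    r=min((minimize(f,q,method='Nelder-Mead',options=dict(initial_simplex=np.vstack([q]+[q+np.eye(len(q))[i]*sp[i]*k*.5 for i in range(len(q))]),xatol=1e-3,fatol=1e-6)) for q in c),key=lambda r:r.fun)
           ~~~~~~~~^^^^^^^^^^^^^^^^^^^^^^^^^^^^^^^^^^^^^^^^^^^^^^^^^^^^^^^^^^^^^^^^^^^^^^^^^^^^^^^^^^^^^^^^^^^^^^^^^^^^^^^^^^^^^^^^^
[... 185 characters left out ...]
n(np.copy(x), *(wrapper_args + args))
  File "fit.py", line 33, in <lambda>
    f=lambda p:-sum(score(Gs[n],n,model(p)) for n in Gs)
                ~~~^^^^^^^^^^^^^^^^^^^^^^^^^^^^^^^^^^^^^
  File "fit.py", line 33, in <genexpr>
    f=lambda p:-sum(score(Gs[n],n,model(p)) for n in Gs)
                    ~~~~~^^^^^^^^^^^^^^^^^^
  File "fit.py", line 26, in score
    u=w2px(n,P); return map_coordinates(G,[u[:,1],u[:,0]],order=1,mode='nearest').mean()
  File "h.py", line 15, in w2px
    K,d,p,Rm=cam(n)
             ~~~^^^
  File "h.py", line 5, in cam
    m=bot.camera_model(n); K=np.array([[m['fx'],0,m['cx']],[0,m['fy'],m['cy']],[0,0,1.]])
ValueError: time passes only in moves, steps and waits
```

```bash
sed -i 's/^def cam(n):/import functools\n@functools.lru_cache(None)\ndef cam(n):/' h.py; python3 m1.py
```

```text
[551.21284444 171.88566874 118.        ] -1.4319550180228675 4.003991646044016 [586.66557934 -81.81861807 100.        ]
['top']
stand [553.261 174.537  -1.354   3.985] 0.474
flange [588.783 -89.36   -1.447] 0.477
rack [ 5.38101e+02 -3.27443e+02 -4.04000e-01] 0.382
bolt [ 500.349 -308.266   -0.537] 0.356
['side']
stand [580.067 159.437  -1.536   4.195] 0.396
flange [ 5.92939e+02 -1.29919e+02 -3.16000e-01] 0.437
rack [ 5.37045e+02 -3.23701e+02 -3.94000e-01] 0.384
bolt [ 4.96224e+02 -3.19957e+02 -4.27000e-01] 0.457
['top', 'side']
stand [552.784 174.84   -1.471   4.109] 0.933
flange [ 586.791 -121.558   -1.122] 0.678
rack [ 5.37357e+02 -3.25818e+02 -4.00000e-01] 0.74
bolt [ 4.99118e+02 -3.11707e+02 -4.17000e-01] 0.68
```

View pics/ov_top.png

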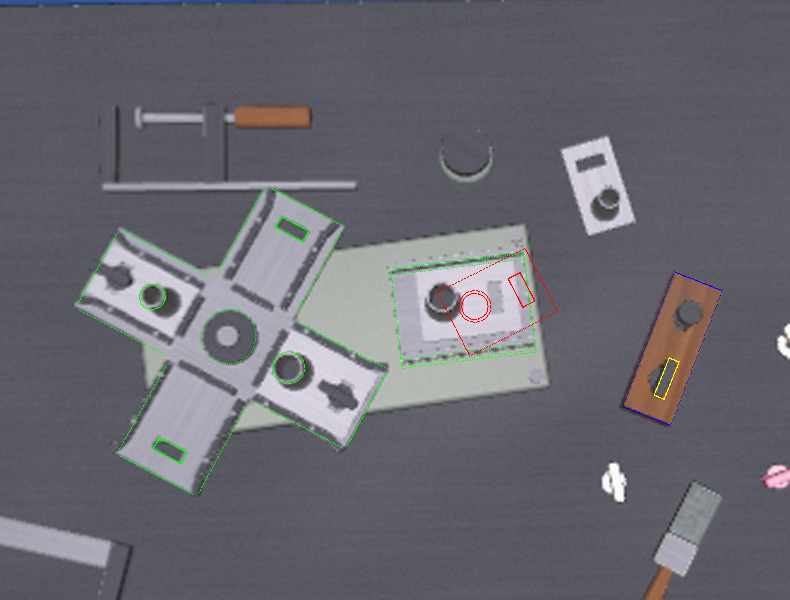

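The stand, carousel and rack overlays lie on their edges. The flange overlay (red, crop (500,300)) has slipped off the flange at (470,300), and the bolt overlay is slightly off. I refit those two from closer starting points.

```bash
sed -i 's/def fit(ims,model,p0,sp):/def fit(ims,model,p0,sp,st=((3,1,60),(1.5,.4,20),(.8,.15,8))):/; s/for s,k,N in((3.*:$/for s,k,N in st:/' fit.py
cat > m2.py <<'E'
from fit import *
I={n:cv2.imread(f'pics/{n}1.png')[:,:,::-1].copy() for n in('top','side')}
S=((1.2,1,150),(.8,.2,10))
for ims in({'top':I['top']},{'side':I['side']},I):
    print(list(ims))
    p,f=fit(ims,mstand,[552.8,174.8,-1.471,4.109],[4,4,.03,.03],S); print('stand',p.round(3),round(f,3))
    q,f=fit(ims,lambda q:place(FL,*q),[588,-90,-1.46],[6,6,.08],S); print('flange',q.round(3),round(f,3))
    b,f=fit(ims,lambda q:place(BOLT,*q),[500.5,-309.3,-.41],[6,6,.2],S); print('bolt',b.round(3),round(f,3))
r=[537.36,-325.8,-.40]
print('slot exp',[place(np.array([[s*40,0,0]]),*r).round(1).tolist() for s in(1,-1)])
v=[]
for n,P0 in(('top',[500,-309,70]),('side',[500,-309,70]),('top',q.tolist()[:2]+[110]),('side',q.tolist()[:2]+[110])):
    k=6; c=w2px(n,P0)[0].astype(int)-[32,24]
    w=cv2.resize(I[n][c[1]:c[1]+49,c[0]:c[0]+65],None,fx=k,fy=k,interpolation=cv2.INTER_CUBIC)[:,:,::-1].copy()
    for P,cc in((place(FL,*q),(0,0,255)),(place(BOLT,*b),(0,255,255)),(mstand(p),(0,255,0))):
        for x,y in (w2px(n,P)-c+.5)*k: cv2.circle(w,(int(x),int(y)),0,cc,-1)
    v.append(w)
cv2.imwrite('pics/crop4.png',np.vstack([np.hstack(v[:2]),np.hstack(v[2:])]))
E
python3 m2.py
```

```text
['top']
stand [553.133 174.529  -1.467   4.097] 0.499
flange [588.783 -89.359  -1.447] 0.477
bolt [ 500.35  -308.266   -0.537] 0.356
['side']
stand [551.891 176.212  -1.477   4.134] 0.461
flange [590.154 -83.483  -1.491] 0.455
bolt [ 4.96224e+02 -3.19957e+02 -4.27000e-01] 0.457
['top', 'side']
stand [552.784 174.841  -1.471   4.109] 0.933
flange [589.    -88.05   -1.451] 0.89
bolt [ 4.96499e+02 -3.19263e+02 -4.09000e-01] 0.706
slot exp [[[574.2, -341.4, 0.0]], [[500.5, -310.2, 0.0]]]
```

View pics/crop4.png

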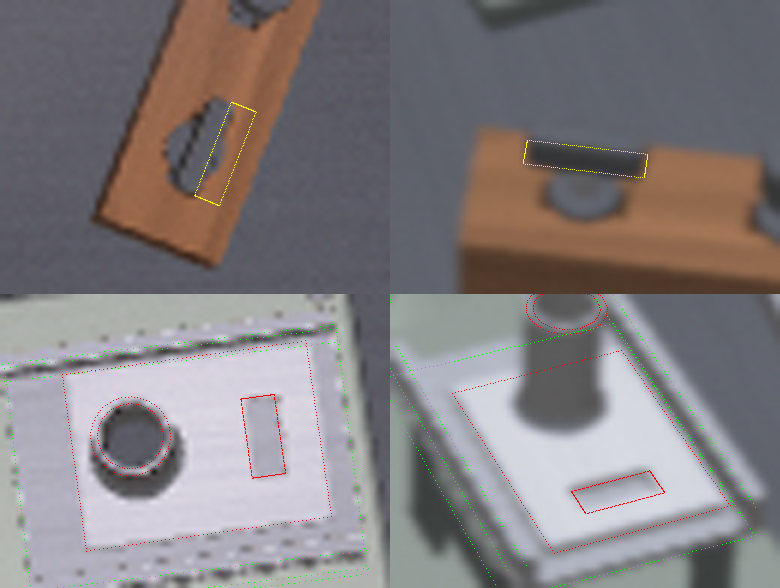

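The chosen bolt is the dark T in the rack: top-left crop (205,145), side crop (586,160). The pin next to it is round, and the flange overlay now fits. Now to grip the loaded wide tube and turn the carousel 2.174 rad anticlockwise.

```bash
cat > to.py <<'E'
import sys; from h import *
def to(x,y,z,yaw):
    o=bot.get_obs(); Rm=R.from_euler('xyz',o['tcp_rot']).as_matrix()
    T=R.from_euler('xyz',[np.pi,0,yaw]).as_matrix()
    d=Rm.T@(np.array([x,y,z])-o['tool_pos']); r=R.from_matrix(Rm.T@T).as_rotvec()
    print('t',round(o['time'],2),'shift',d.round(1),'turn',r.round(4),'F',np.round(o['contact_force'],1))
if __name__=='__main__': to(*map(float,sys.argv[1:]))
E
python3 to.py 513.3 103 200 1.067
```

```text
t 1.4 shift [-458.  -271.3   26.7] turn [ 1.0000e-04 -1.0000e-04  1.7668e+00] F [ 0.2 -0.  -0.3]
```

```bash
python3 -m jog '[[-20,-12,2,0,0,0],[-39,-23,2,0,0,0],[-40,-23.6,2,0,0,0],[-40,-23.6,2,0,0,0],[-40,-23.6,2,0,0,0],[-40,-23.6,2,0,0,0],[-40,-23.6,2,0,0,0],[-40,-23.6,2,0,0,0],[-40,-23.6,2,0,0,0],[-40,-23.6,2,0,0,0],[-40,-23.6,2,0,0,0],[-39,-23,2,0,0,0]]' 100
python3 -m jog '[[0,0,0,0,0,0.147],[0,0,0,0,0,0.147],[0,0,0,0,0,0.147],[0,0,0,0,0,0.147],[0,0,0,0,0,0.147],[0,0,0,0,0,0.147],[0,0,0,0,0,0.147],[0,0,0,0,0,0.147],[0,0,0,0,0,0.147],[0,0,0,0,0,0.147],[0,0,0,0,0,0.147],[0,0,0,0,0,0.147]]'
python3 to.py 513.3 103 126 1.067
```

```text
time: 2.6
tool_pos: [514.8, 102.1, 202.8]
tcp_rot: [3.141, 0.0, 2.833]
contact_force: [0.1, 0.4, 1.3]
grip_width: 92.0
finger_force: 0.0
time: 3.8
tool_pos: [513.6, 103.9, 202.7]
tcp_rot: [3.142, -0.0, 1.064]
contact_force: [0.2, 0.2, 0.2]
grip_width: 91.8
finger_force: 0.0
t 3.8 shift [-0.9  0.2 76.7] turn [ 0.     -0.0001 -0.0033] F [0.2 0.2 0.2]
```

```bash
python3 -m jog '[[0,0,20,0,0,0],[0,0,28,0,0,0],[0,0,22,0,0,0],[0,0,6.7,0,0,0]]'
python3 -m jog '[[0,0,0,0,0,0],[0,0,0,0,0,0],[0,0,0,0,0,0],[0,0,0,0,0,0],[0,0,0,0,0,0],[0,0,0,0,0,0]]' 0
```

```text
time: 4.2
tool_pos: [512.2, 103.8, 123.9]
tcp_rot: [-3.138, 0.002, 1.07]
contact_force: [-0.1, -0.0, 0.2]
grip_width: 91.9
finger_force: 0.0
time: 4.8
tool_pos: [513.7, 103.9, 126.4]
tcp_rot: [3.141, -0.0, 1.07]
contact_force: [-1.0, -0.1, -0.2]
grip_width: 48.4
finger_force: 0.0
```

```bash
python3 -m jog '[[0,0,0,0,0,0],[0,0,0,0,0,0],[0,0,0,0,0,0],[0,0,0,0,0,0],[0,0,0,0,0,0]]'
```

```text
time: 5.3
tool_pos: [513.5, 104.0, 126.1]
tcp_rot: [-3.141, -0.0, 1.07]
contact_force: [-0.8, 0.5, 0.9]
grip_width: 32.3
finger_force: 30.0
```

```bash
python3 -m jog '[[0.333,7.337,0,0,0,-0.0907],[0.333,7.337,0,0,0,-0.0907],[0.333,7.337,0,0,0,-0.0907],[0.333,7.337,0,0,0,-0.0907],[0.333,7.337,0,0,0,-0.0907],[0.333,7.337,0,0,0,-0.0907],[0.333,7.337,0,0,0,-0.0907],[0.333,7.337,0,0,0,-0.0907],[0.333,7.337,0,0,0,-0.0907],[0.333,7.337,0,0,0,-0.0907],[0.333,7.337,0,0,0,-0.0907],[0.333,7.337,0,0,0,-0.0907]]'
```

```text
time: 6.5
tool_pos: [598.6, 106.1, 126.1]
tcp_rot: [3.141, 0.002, 2.16]
contact_force: [3.2, -4.6, -1.2]
grip_width: 32.5
finger_force: 30.0
```

```bash
python3 -m jog '[[0.333,7.337,0,0,0,-0.0907],[0.333,7.337,0,0,0,-0.0907],[0.333,7.337,0,0,0,-0.0907],[0.333,7.337,0,0,0,-0.0907],[0.333,7.337,0,0,0,-0.0907],[0.333,7.337,0,0,0,-0.0907],[0.333,7.337,0,0,0,-0.0907],[0.333,7.337,0,0,0,-0.0907],[0.333,7.337,0,0,0,-0.0907],[0.333,7.337,0,0,0,-0.0907],[0.333,7.337,0,0,0,-0.0907],[0.333,7.337,0,0,0,-0.0907]]'
python3 -m jog '[[0,0,0,0,0,0],[0,0,0,0,0,0]]'
```

```text
time: 7.7
tool_pos: [637.4, 182.7, 126.1]
tcp_rot: [-3.141, 0.009, -3.035]
contact_force: [15.1, -1.6, -6.2]
grip_width: 32.6
finger_force: 30.0
time: 7.9
tool_pos: [636.9, 184.5, 126.1]
tcp_rot: [3.14, 0.009, -3.036]
contact_force: [14.0, 5.0, -6.3]
grip_width: 32.2
finger_force: 30.0
```

```bash
python3 -m jog '[[0,0,0,0,0,0],[0,0,0,0,0,0],[0,0,0,0,0,0],[0,0,0,0,0,0]]' 60
python3 -m jog '[[0,0,0,0,0,0],[0,0,-25,0,0,0],[0,0,-40,0,0,0],[0,0,-30,0,0,0]]'
python3 to.py 585.7 -60.3 220 1.68
```

```text
time: 8.3
tool_pos: [632.9, 183.4, 126.0]
tcp_rot: [-3.142, -0.0, -3.037]
contact_force: [0.2, -0.0, -0.8]
grip_width: 54.5
finger_force: 0.0
time: 8.7
tool_pos: [633.2, 183.4, 223.1]
tcp_rot: [3.141, 0.001, -3.037]
contact_force: [1.2, 1.1, 0.0]
grip_width: 55.0
finger_force: 0.0
t 8.7 shift [  72.8 -237.4    3. ] turn [1.1000e-03 9.0000e-04 1.5666e+00] F [1.2 1.1 0. ]
```

```bash
python3 -m jog '[[15,-14,-2,0,0,0],[26.5,-26,-2,0,0,0],[26.5,-26,-2,0,0,0],[26.5,-26,-2,0,0,0],[26.5,-26,-2,0,0,0],[26.5,-26,-2,0,0,0],[26.5,-26,-2,0,0,0],[26.5,-26,-2,0,0,0],[26.5,-26,-2,0,0,0]]'
python3 -m jog '[[0,0,0,0,0,0.1306],[0,0,0,0,0,0.1306],[0,0,0,0,0,0.1306],[0,0,0,0,0,0.1306],[0,0,0,0,0,0.1306],[0,0,0,0,0,0.1306],[0,0,0,0,0,0.1306],[0,0,0,0,0,0.1306],[0,0,0,0,0,0.1306],[0,0,0,0,0,0.1306],[0,0,0,0,0,0.1306],[0,0,0,0,0,0.1306]]'
cat > m3.py <<'E'
from fit import *
import sys
k=sys.argv[1]
I={n:snap(n,f'{n}{k}.png') for n in('top','side')}
S=((1.2,1,150),(.8,.2,10))
for ims in({'top':I['top']},{'side':I['side']},I):
    p,f=fit(ims,mstand,[552.8,174.8,-1.471,6.283],[4,4,.03,.06],S); print(list(ims),'stand',p.round(3),round(f,3))
    q,f=fit(ims,lambda q:place(FL,*q),[589,-88,-1.45],[6,6,.08],S); print('flange',q.round(3),round(f,3))
for n in I:
    v=cv2.resize(I[n],None,fx=2.4,fy=2.4,interpolation=cv2.INTER_CUBIC)[:,:,::-1].copy()
    for P,c in((mstand(p),(0,255,0)),(place(FL,*q),(0,0,255))):
        for x,y in (w2px(n,P)+.5)*2.4: cv2.circle(v,(int(x),int(y)),0,c,-1)
    o=(240,264) if n=='top' else (290,460)
    cv2.imwrite(f'pics/ov_{n}{k}.png',v[o[0]:o[0]+600,o[1]:o[1]+(790 if n=='top' else 600)])
E
python3 m3.py 3
```

```text
time: 9.6
tool_pos: [429.4, -62.0, 239.3]
tcp_rot: [-3.141, 0.001, -3.036]
contact_force: [1.0, -1.0, 0.1]
grip_width: 54.9
finger_force: 0.0
time: 10.8
tool_pos: [430.5, -61.1, 239.2]
tcp_rot: [3.141, 0.0, 1.674]
contact_force: [-0.2, -0.4, 0.5]
grip_width: 55.1
finger_force: 0.0
['top'] stand [553.029 174.259  -1.467   6.27 ] 0.457
flange [588.718 -89.339  -1.443] 0.478
['side'] stand [553.381 181.635  -1.484   6.166] 0.442
flange [589.795 -82.946  -1.482] 0.474
['top', 'side'] stand [553.134 174.855  -1.475   6.278] 0.863
flange [588.813 -87.78   -1.446] 0.901
```

View pics/ov_top3.png

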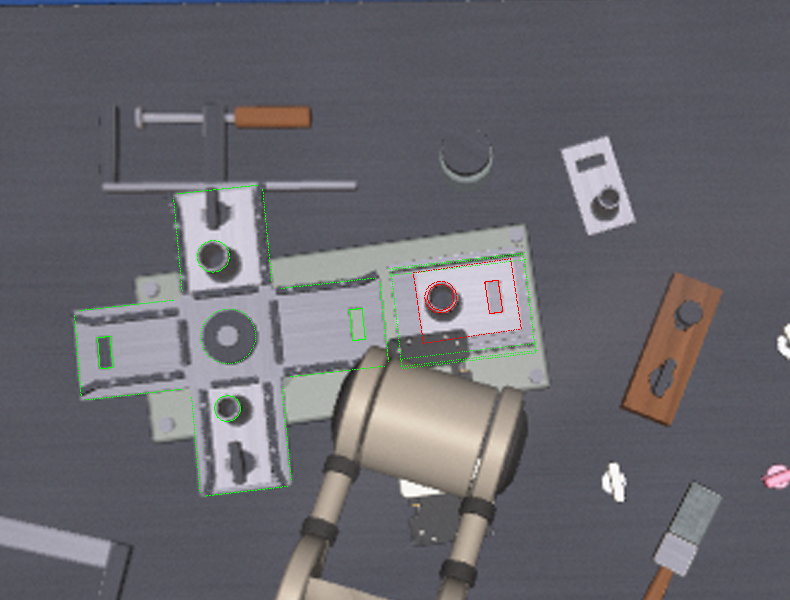

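The carousel is now close to square with the shelf: the free wide arm, px crop (330,330), lies in line with it. The flange lies close to the upper fence. I check the shelf alone for its yaw and the lateral offset.

```bash
cat > m4.py <<'E'
from fit import *
I={n:cv2.imread(f'pics/{n}3.png')[:,:,::-1].copy() for n in('top','side')}
J={n:cv2.imread(f'pics/{n}1.png')[:,:,::-1].copy() for n in('top','side')}
S=((1.2,1,150),(.8,.2,10))
SH=SHELF-[259,0,0]
for ims in({'top':J['top']},{'side':J['side']},J):
    s,f=fit(ims,lambda q:place(SH,*q),[579,-83,-1.471],[5,5,.05],S); print('shelf centre',s.round(3),round(f,3), 'axis->', (s[:2]-259*np.array([np.cos(s[2]),np.sin(s[2])])).round(1))
for ims in({'top':I['top']},{'side':I['side']},I):
    c,f=fit(ims,lambda q:place(CAR,*q),[553,174.8,-1.478],[4,4,.05],S); print('car',c.round(3),round(f,3))
for ims in({'top':J['top']},{'side':J['side']},J):
    c,f=fit(ims,lambda q:place(CAR,*q),[553,174.8,2.638],[4,4,.05],S); print('car0',c.round(3),round(f,3))
E
python3 m4.py
```

```text
shelf centre [580.635 -89.979  -1.453] 0.437 axis-> [550.1 167.2]
shelf centre [575.893 -77.776  -1.458] 0.486 axis-> [546.7 179.6]
shelf centre [579.34  -89.467  -1.45 ] 0.847 axis-> [548.2 167.7]
car [553.127 174.313  -1.48 ] 0.479
car [554.384 181.608  -1.61 ] 0.425
car [553.189 174.785  -1.48 ] 0.877
car0 [553.201 174.581   2.63 ] 0.528
car0 [551.45  175.167   2.659] 0.459
car0 [552.843 174.853   2.638] 0.968
```

```bash
python3 - <<'E'
from h import *
for k in(1,3):
    im=cv2.imread(f'pics/top{k}.png'); b,g,r=[im[:,:,i].astype(int) for i in range(3)]
    m=((g-b>8)&(g-r>4)&(g>110)).astype(np.uint8); m=cv2.morphologyEx(m,cv2.MORPH_OPEN,np.ones((3,3)))
    n,l,s,_=cv2.connectedComponentsWithStats(m); m=np.isin(l,[i for i in range(1,n) if s[i,4]>150])
    ys,xs=np.nonzero(m); keep=(xs>150)&(xs<345)&(ys>185)&(ys<290)
    P=px2w('top',np.c_[xs,ys][keep],10)[:,:2]
    h=cv2.convexHull(P.astype(np.float32)); (c,sz,a)=cv2.minAreaRect(h); bx=cv2.boxPoints((c,sz,a)); e=max((bx[1]-bx[0],bx[2]-bx[1]),key=np.linalg.norm)
    e=e*-np.sign(e[1]); print(k,c,sz,np.arctan2(e[1],e[0]))
    # lateral offset of plate centre line from hub and line fits of the two long sides
    for hub in([553.1,174.5],):
        d=np.array(c)-hub; t=np.arctan2(e[1],e[0]); print('lat',-np.sin(t)*d[0]+np.cos(t)*d[1],'along',np.cos(t)*d[0]+np.sin(t)*d[1])
E
```

```text
Traceback (most recent call last):
  File "h.py", line 13, in px2w
    q=cv2.undistortPoints(np.array(uv,float).reshape(-1,1,2),K,d).reshape(-1,2)
      ~~~~~~~~~~~~~~~~~~~^^^^^^^^^^^^^^^^^^^^^^^^^^^^^^^^^^^^^^^^
cv2.error: OpenCV(4.12.0) /io/opencv/modules/calib3d/src/undistort.dispatch.cpp:347: error: (-215:Assertion failed) CV_IS_MAT(_src) && CV_IS_MAT(_dst) && (_src->rows == 1 || _src->cols == 1) && (_dst->rows == 1 || _dst->cols == 1) && _src->cols + _src->rows - 1 == _dst->rows + _dst->cols - 1 && (CV_MAT_TYPE(_src->type) == CV_32FC2 || CV_MAT_TYPE(_src->type) == CV_64FC2) && (CV_MAT_TYPE(_dst->type) == CV_32FC2 || CV_MAT_TYPE(_dst->type) == CV_64FC2) in function 'cvUndistortPointsInternal'
```

```bash
python3 - <<'E'
from h import *
for k in(1,3):
    im=cv2.imread(f'pics/top{k}.png'); b,g,r=[im[:,:,i].astype(int) for i in range(3)]
    if k==1: print(im[270,230:246:5].tolist(), im[215,260:290:10].tolist())
    ref=im[215,270].astype(int); m=(np.abs(im.astype(int)-ref).max(2)<22).astype(np.uint8)
    n,l,s,_=cv2.connectedComponentsWithStats(m); m=np.isin(l,[i for i in range(1,n) if s[i,4]>60])
    ys,xs=np.nonzero(m); keep=(xs>150)&(xs<345)&(ys>185)&(ys<290)&((g-b)[ys,xs]>3)
    P=px2w('top',np.c_[xs,ys][keep],10)[:,:2]
    h=cv2.convexHull(P.astype(np.float32)); (c,sz,a)=cv2.minAreaRect(h); bx=cv2.boxPoints((c,sz,a)); e=max((bx[1]-bx[0],bx[2]-bx[1]),key=np.linalg.norm)
    e=e*-np.sign(e[1]); t=np.arctan2(e[1],e[0]); d=np.array(c)-[553.1,174.5]
    print(k,c,sz,t,'lat',-np.sin(t)*d[0]+np.cos(t)*d[1])
E
```

```text
[[208, 194, 198], [220, 208, 213], [221, 207, 212], [221, 208, 213]] [[171, 176, 173], [172, 177, 173], [186, 170, 173]]
1 (568.713134765625, 62.981170654296875) (192.9962615966797, 465.3693542480469) -1.4516879 lat 2.2510715013380143
3 (536.2489013671875, 58.98381042480469) (258.0702209472656, 465.32012939453125) -1.4520819 lat -30.413743655729103
```

Baseplate, shelf edges and flange all give a stand yaw of -1.452, so the carousel, at -1.480, is 0.028 rad short. I set it by gripping the narrow tube at its proper place.

```bash
python3 -m jog '[[0,0,0,0,0,0.1414],[0,0,0,0,0,0.1414],[0,0,0,0,0,0.1414],[0,0,0,0,0,0.1414],[0,0,0,0,0,0.1414],[0,0,0,0,0,0.1414],[0,0,0,0,0,0.1414],[0,0,0,0,0,0.1414],[0,0,0,0,0,0.1414],[0,0,0,0,0,0.1414],[0,0,0,0,0,0.1414]]' 100
python3 to.py 471.7 164.9 200 0.119
```

```text
time: 12.0
tool_pos: [430.5, -61.2, 239.1]
tcp_rot: [3.141, -0.0, 0.122]
contact_force: [0.6, 0.5, -0.4]
grip_width: 91.5
finger_force: 0.0
t 12.0 shift [  68.4 -219.4   39.1] turn [ 0.0001 -0.0003  0.0032] F [ 0.6  0.5 -0.4]
```

```bash
python3 -m jog '[[8,-26,5,0,0,0.003],[13,-42,7,0,0,0],[13,-42,7,0,0,0],[13,-42,7,0,0,0],[13,-42,7,0,0,0],[8.4,-25.4,6,0,0,0],[0,0,0,0,0,0],[0,0,25,0,0,0],[0,0,30,0,0,0],[0,0,19,0,0,0],[0,0,0,0,0,0]]'
python3 to.py 471.7 164.9 126 0.119
```

```text
time: 13.1
tool_pos: [470.2, 163.7, 124.0]
tcp_rot: [3.141, 0.005, 0.123]
contact_force: [0.5, -0.4, 0.4]
grip_width: 91.8
finger_force: 0.0
t 13.1 shift [ 1.6 -1.  -2. ] turn [0.0005 0.0052 0.0037] F [ 0.5 -0.4  0.4]
```

```bash
python3 -m jog '[[0,0,0,0,0,0],[0,0,0,0,0,0],[0,0,0,0,0,0],[0,0,0,0,0,0],[0,0,0,0,0,0],[0,0,0,0,0,0],[0,0,0,0,0,0],[0,0,0,0,0,0],[0,0,0,0,0,0],[0,0,0,0,0,0],[0,0,0,0,0,0],[0,0,0,0,0,0]]' 0
python3 to.py 471.7 164.9 126 0.119
```

```text
time: 14.3
tool_pos: [471.4, 165.7, 126.0]
tcp_rot: [-3.14, 0.001, 0.122]
contact_force: [-2.4, 3.5, 1.1]
grip_width: 26.3
finger_force: 30.0
t 14.3 shift [ 0.2  0.8 -0. ] turn [-0.0012  0.0007  0.0027] F [-2.4  3.5  1.1]
```

```bash
python3 -m jog '[[0,1,0,0,0,0],[0,1,0,0,0,0],[0,0,0,0,0,0],[0,0,0,0,0,0]]'
python3 -m jog '[[0,0,0,0,0,0],[0,0,0,0,0,0],[0,0,0,0,0,0],[0,0,0,0,0,0],[0,0,-20,0,0,0],[0,0,-40,0,0,0],[0,0,-40,0,0,0],[0,0,0,0,0,0]]' 80
python3 -m jog '[[-8,25,0,0,0,0],[-12,40,0,0,0,0],[-12,40,0,0,0,0],[-12,40,0,0,0,0],[-12,40,0,0,0,0],[-12,40,0,0,0,0],[0,0,0,0,0,0]]'
cat > m5.py <<'E'
from fit import *
import sys
k=sys.argv[1]
I={n:snap(n,f'{n}{k}.png') for n in('top','side')}
S=((1.2,1,150),(.8,.2,10))
for ims in({'top':I['top']},I):
    c,f=fit(ims,lambda q:place(CAR,*q),[553.1,174.6,-1.452],[4,4,.05],S); print('car',c.round(3),round(f,3))
E
python3 m5.py 5; python3 to.py 585.7 -60.3 220 1.68
```

```text
time: 14.7
tool_pos: [471.5, 164.6, 126.0]
tcp_rot: [-3.139, 0.001, 0.122]
contact_force: [-3.3, 9.2, 0.9]
grip_width: 25.8
finger_force: 30.0
time: 15.5
tool_pos: [475.0, 163.3, 231.3]
tcp_rot: [-3.141, -0.011, 0.121]
contact_force: [-0.4, 0.1, 0.0]
grip_width: 73.1
finger_force: 0.0
time: 16.2
tool_pos: [431.1, -72.7, 225.6]
tcp_rot: [3.14, 0.001, 0.115]
contact_force: [-0.6, 0.7, -0.6]
grip_width: 73.3
finger_force: 0.0
car [553.312 174.279  -1.432] 0.477
car [553.103 174.704  -1.436] 0.894
t 16.3 shift [154.1   9.3   5.6] turn [-7.000e-04 -2.000e-04 -1.562e+00] F [0.9 0.1 0.8]
```

```bash
python3 -m jog '[[0,0,0,0,0,-0.143],[0,0,0,0,0,-0.143],[0,0,0,0,0,-0.143],[0,0,0,0,0,-0.143],[0,0,0,0,0,-0.143],[0,0,0,0,0,-0.143],[0,0,0,0,0,-0.143],[0,0,0,0,0,-0.143],[0,0,0,0,0,-0.143],[0,0,0,0,0,-0.143],[0,0,0,0,0,-0.143]]' 100
python3 to.py 585.3 -60.7 200 1.69
```

```text
time: 17.4
tool_pos: [431.9, -66.9, 225.7]
tcp_rot: [-3.141, -0.001, 1.702]
contact_force: [-0.3, 0.6, 0.2]
grip_width: 91.9
finger_force: 0.0
t 17.4 shift [-13.9 152.9  25.7] turn [-0.0002 -0.0006  0.0122] F [-0.3  0.6  0.2]
```

```bash
python3 -m jog '[[-2,20,4,0,0,0.012],[-4,40,6,0,0,0],[-4,40,6,0,0,0],[-4,35,6,0,0,0],[0,18,4,0,0,0],[0,0,0,0,0,0],[0,0,25,0,0,0],[0,0,30,0,0,0],[0,0,16,0,0,0],[0,0,0,0,0,0],[0,0,0,0,0,0]]'
python3 to.py 585.3 -60.7 126 1.69
```

```text
time: 18.5
tool_pos: [585.2, -64.5, 129.7]
tcp_rot: [3.141, -0.0, 1.683]
contact_force: [0.3, -0.6, -0.3]
grip_width: 91.8
finger_force: 0.0
t 18.5 shift [3.8 0.5 3.7] turn [ 0.0003 -0.0001 -0.0071] F [ 0.3 -0.6 -0.3]
```

```bash
python3 -m jog '[[3.8,0.5,2.7,0,0,-0.007],[0,0,0,0,0,0],[0,0,0,0,0,0],[0,0,0,0,0,0],[0,0,0,0,0,0],[0,0,0,0,0,0],[0,0,0,0,0,0],[0,0,0,0,0,0],[0,0,0,0,0,0],[0,0,0,0,0,0],[0,0,0,0,0,0],[0,0,0,0,0,0]]' 0
python3 to.py 581.2 -61.2 127 1.69; python3 to.py 562.8 93.2 126 1.69
```

```text
time: 19.7
tool_pos: [585.7, -61.5, 126.3]
tcp_rot: [3.141, -0.0, 1.689]
contact_force: [2.0, 0.2, -0.9]
grip_width: 32.6
finger_force: 30.0
t 19.7 shift [ 0.8 -4.4 -0.7] turn [ 0.0004 -0.     -0.001 ] F [ 2.   0.2 -0.9]
t 19.7 shift [156.3  -4.5   0.3] turn [ 0.0004 -0.     -0.001 ] F [ 2.   0.2 -0.9]
```

```bash
python3 -m jog '[[2,-0.4,0,0,0,0],[3,-0.4,0,0,0,0],[3,-0.4,0,0,0,0],[3,-0.4,0,0,0,0],[3,-0.4,0,0,0,0],[3,-0.4,0,0,0,0],[3,-0.4,0,0,0,0],[3,-0.4,0,0,0,0],[3,-0.4,0,0,0,0],[3,-0.4,0,0,0,0],[3,-0.4,0,0,0,0],[2,0,0,0,0,0]]'
python3 to.py 562.8 93.2 126 1.69
```

```text
time: 20.9
tool_pos: [577.0, -27.9, 126.3]
tcp_rot: [-3.141, -0.0, 1.689]
contact_force: [0.8, -3.2, -0.0]
grip_width: 32.3
finger_force: 30.0
t 20.9 shift [122.    0.2   0.3] turn [-0.0001 -0.0001 -0.0009] F [ 0.8 -3.2 -0. ]
```

```bash
python3 -m jog '[[2.5,0,0,0,0,0],[2.5,0,0,0,0,0],[2.5,0,0,0,0,0],[2.5,0,0,0,0,0],[2.5,0,0,0,0,0],[2.5,0,0,0,0,0],[2.5,0,0,0,0,0],[2.5,0,0,0,0,0]]'
python3 -m jog '[[2.5,0,0,0,0,0],[2.5,0,0,0,0,0],[2.5,0,0,0,0,0],[2.5,0,0,0,0,0],[2.5,0,0,0,0,0],[2.5,0,0,0,0,0],[2.5,0,0,0,0,0],[2.5,0,0,0,0,0]]'
python3 to.py 562.8 93.2 126 1.69
```

```text
time: 21.7
tool_pos: [575.1, -8.3, 126.3]
tcp_rot: [3.141, 0.0, 1.689]
contact_force: [1.8, -5.2, -1.0]
grip_width: 32.3
finger_force: 30.0
time: 22.5
tool_pos: [572.4, 11.8, 126.3]
tcp_rot: [3.141, -0.0, 1.689]
contact_force: [2.6, -2.9, -2.9]
grip_width: 32.5
finger_force: 30.0
t 22.5 shift [82.   0.1  0.3] turn [ 0.0001 -0.0001 -0.0009] F [ 2.6 -2.9 -2.9]
```

```bash
python3 -m jog '[[3,0,0,0,0,0],[3,0,0,0,0,0],[3,0,0,0,0,0],[3,0,0,0,0,0],[3,0,0,0,0,0],[3,0,0,0,0,0],[3,0,0,0,0,0],[3,0,0,0,0,0],[3,0,0,0,0,0],[3,0,0,0,0,0]]'
python3 -m jog '[[3,0,0,0,0,0],[3,0,0,0,0,0],[3,0,0,0,0,0],[3,0,0,0,0,0],[3,0,0,0,0,0],[3,0,0,0,0,0],[3,0,0,0,0,0],[3,0,0,0,0,0],[3,0,0,0,0,0],[3,0,0,0,0,0]]'
python3 to.py 562.8 93.2 126 1.69
```

```text
time: 23.5
tool_pos: [568.7, 41.6, 126.2]
tcp_rot: [-3.141, -0.0, 1.689]
contact_force: [3.0, -2.0, -4.3]
grip_width: 32.6
finger_force: 30.0
time: 24.5
tool_pos: [565.2, 71.4, 126.3]
tcp_rot: [-3.142, -0.0, 1.689]
contact_force: [2.5, -1.7, -5.4]
grip_width: 31.9
finger_force: 30.0
t 24.5 shift [22.   0.2  0.3] turn [-0.0001 -0.0001 -0.001 ] F [ 2.5 -1.7 -5.4]
```

```bash
python3 -m jog '[[2,0,0,0,0,0],[2,0,0,0,0,0],[2,0,0,0,0,0],[2,0,0,0,0,0],[0,0,0.5,0,0,0],[0,0,0.5,0,0,0],[0,0,0.5,0,0,0],[0,0,0,0,0,0]]'
python3 -m jog '[[2,0,0,0,0,0],[2,0,0,0,0,0],[2,0,0,0,0,0],[2,0,0,0,0,0],[1.5,0,0,0,0,0],[1,0,0,0,0,0],[0,0,0,0,0,0]]'
python3 to.py 562.8 93.2 124.5 1.69
```

```text
time: 25.3
tool_pos: [564.3, 79.3, 124.9]
tcp_rot: [3.142, -0.0, 1.689]
contact_force: [2.0, 2.2, -4.9]
grip_width: 32.2
finger_force: 30.0
time: 26.0
tool_pos: [563.1, 89.7, 124.8]
tcp_rot: [3.142, -0.0, 1.689]
contact_force: [2.0, -0.2, -5.3]
grip_width: 32.2
finger_force: 30.0
t 26.0 shift [3.5 0.1 0.3] turn [ 0.0001 -0.0003 -0.0009] F [ 2.  -0.2 -5.3]
```

```bash
python3 -m jog '[[1,0,0.3,0,0,0],[1,0,0.3,0,0,0],[1,0,0.3,0,0,0],[0.5,0,0,0,0,0],[0,0,0,0,0,0]]'
python3 -m jog '[[0.5,0,0,0,0,0],[0.5,0,0,0,0,0],[0,0,0,0,0,0]]'
python3 to.py 562.8 93.2 124.5 1.69
```

```text
time: 26.5
tool_pos: [563.1, 92.6, 124.8]
tcp_rot: [3.14, 0.001, 1.689]
contact_force: [0.3, -5.8, 5.1]
grip_width: 32.7
finger_force: 30.0
time: 26.8
tool_pos: [563.0, 93.5, 124.8]
tcp_rot: [3.14, 0.001, 1.689]
contact_force: [0.5, -5.3, 5.2]
grip_width: 32.7
finger_force: 30.0
t 26.8 shift [-0.3 -0.3  0.3] turn [ 0.0014  0.0007 -0.001 ] F [ 0.5 -5.3  5.2]
```

```bash
for i in 1; do python3 -m jog '[[0.5,0,0,0,0,0],[0.5,0,0,0,0,0],[0,0,0,0,0,0]]'
python3 -m jog '[[0.5,0,0,0,0,0],[0.5,0,0,0,0,0],[0,0,0,0,0,0]]'; python3 -m jog '[[0.5,0,0,0,0,0],[0.5,0,0,0,0,0],[0,0,0,0,0,0]]'; done
```

```text
time: 27.1
tool_pos: [563.0, 94.2, 124.8]
tcp_rot: [3.14, 0.001, 1.689]
contact_force: [0.9, -7.0, 5.5]
grip_width: 32.6
finger_force: 30.0
time: 27.4
tool_pos: [562.9, 94.3, 124.9]
tcp_rot: [3.14, 0.003, 1.689]
contact_force: [1.3, -10.0, 6.0]
grip_width: 32.5
finger_force: 30.0
time: 27.7
tool_pos: [563.0, 94.4, 125.0]
tcp_rot: [3.14, 0.004, 1.689]
contact_force: [0.6, -13.0, 6.0]
grip_width: 32.7
finger_force: 30.0
```

```bash
python3 -m jog '[[0,0,0,0,0,0],[0,0,0,0,0,0],[0,0,0,0,0,0],[0,0,0,0,0,0],[0,0,0,0,0,0],[0,0,-20,0,0,0],[0,0,-40,0,0,0],[0,0,-40,0,0,0],[0,0,0,0,0,0]]' 70
python3 to.py 480 -260 200 1.17
```

```text
time: 28.6
tool_pos: [565.0, 97.3, 229.8]
tcp_rot: [3.131, 0.001, 1.689]
contact_force: [0.7, -0.2, -0.5]
grip_width: 64.2
finger_force: 0.0
t 28.6 shift [-344.7 -126.9   28.6] turn [ 0.0109 -0.0023  0.5193] F [ 0.7 -0.2 -0.5]
```

```bash
python3 -m jog '[[-15,-13,0,0,0,0],[-30,-26,0,0,0,0],[-30,-26,0,0,0,0],[-30,-26,0,0,0,0],[-30,-26,0,0,0,0],[-30,-26,0,0,0,0],[-15,-13,0,0,0,0]]' 100
python3 -m jog '[[0,0,0,0,0,0.14],[0,0,0,0,0,0.14],[0,0,0,0,0,0.14],[0,0,0,0,0,0.14],[0,0,0,0,0,0.14],[0,0,0,0,0,0.14],[0,0,0,0,0,0.14],[0,0,0,0,0,0.14],[0,0,0,0,0,0.14],[0,0,0,0,0,0.14],[0,0,0,0,0,0.14]]'
python3 -m jog '[[0,0,0,0,0,0.14],[0,0,0,0,0,0.14],[0,0,0,0,0,0.135],[0,0,0,0,0,0.13],[0,0,0,0,0,0]]'
cat > m6.py <<'E'
from fit import *
import sys
k=sys.argv[1]
I={n:snap(n,f'{n}{k}.png') for n in('top','side')}
S=((1.2,1,150),(.8,.2,10)); FN=FL-[0,0,1.5]
CF=np.vstack([rot(arm,j*np.pi/2) for j in range(4)]+[circ(0,0,30,118.5)]*2+[tube(17,np.pi/2)]*2+[tube(13.5,-np.pi/2)]*2+[rot(slot,np.pi)])
for ims in({'top':I['top']},I):
    c,f=fit(ims,lambda q:place(CF,*q),[553.1,174.6,-1.452],[4,4,.05],S); print('car',c.round(3),round(f,3))
    q,f=fit(ims,lambda q:place(FN,*q),[566.2,65.4,-1.452],[6,6,.05],S); print('flange',q.round(3),round(f,3))
    d=q[:2]-c[:2]; t=c[2]; print('in nest frame',np.cos(t)*d[0]+np.sin(t)*d[1],-np.sin(t)*d[0]+np.cos(t)*d[1])
for n in I:
    for r in bot.outline_of('tbolt',n)[:5]:
        if np.linalg.norm(np.array(r['pixel'])-w2px(n,[500.5,-310,60])[0])<15:
            M=r['mask']; ys,xs=np.nonzero(M); print(n,'bolt',len(xs),xs.mean(),ys.mean())
np.save('car.npy',c); np.save('fl.npy',q)
b=[500.5,-310.2,-.40]
v=[]
for n,P0 in(('top',[500,-309,70]),('side',[500,-309,70]),('top',q.tolist()[:2]+[110]),('side',q.tolist()[:2]+[110])):
    kk=6; o=w2px(n,P0)[0].astype(int)-[32,24]
    w=cv2.resize(I[n][o[1]:o[1]+49,o[0]:o[0]+65],None,fx=kk,fy=kk,interpolation=cv2.INTER_CUBIC)[:,:,::-1].copy()
    BB=np.vstack([rect(-23,23,-6,6,77),rect(-23,23,-6,6,57),circ(0,0,14,45)])
    for P,cc in((place(FN,*q),(0,0,255)),(place(BB,*b),(0,255,255)),(place(CF,*c),(0,255,0))):
        for x,y in (w2px(n,P)-o+.5)*kk: cv2.circle(w,(int(x),int(y)),0,cc,-1)
    v.append(w)
cv2.imwrite(f'pics/crop{k}.png',np.vstack([np.hstack(v[:2]),np.hstack(v[2:])]))
E
python3 m6.py 6
```

```text
time: 29.3
tool_pos: [426.8, -101.8, 223.5]
tcp_rot: [-3.141, -0.0, 1.687]
contact_force: [0.0, -0.1, 0.5]
grip_width: 91.8
finger_force: 0.0
time: 30.4
tool_pos: [428.4, -100.0, 223.4]
tcp_rot: [-3.141, 0.0, 0.143]
contact_force: [0.5, 0.8, -0.0]
grip_width: 91.7
finger_force: 0.0
time: 30.9
tool_pos: [428.4, -100.0, 223.5]
tcp_rot: [-3.141, 0.001, -0.397]
contact_force: [-1.2, -0.1, 0.1]
grip_width: 91.7
finger_force: 0.0
car [553.126 174.351  -1.462] 0.518
flange [565.258  66.366  -1.434] 0.548
in nest frame 108.66449485929618 0.3873742221352199
car [552.792 173.863  -1.471] 0.941
flange [565.17   67.444  -1.444] 1.113
in nest frame 107.12251148022975 1.7441913363192807
top bolt 115 385.7130434782609 256.5217391304348
side bolt 222 341.0 326.73423423423424
```

View pics/crop6.png

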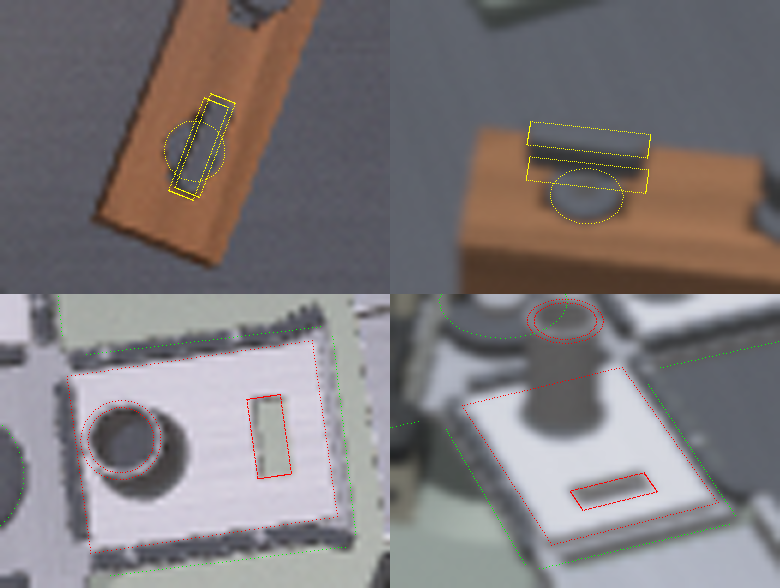

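The flange is home in the station (bottom-left crop: plate edge at (70,380) against the back stop), the slots overlap at (268,435), and the bolt sits where the rack slot predicts. Next, fetch the bolt.

```bash
python3 to.py 500.5 -310.2 120 -0.4
```

```text
t 31.1 shift [147.  166.4 103.7] turn [-0.0002  0.0003  0.0066] F [ 0.3 -1.   0.2]
```

```bash
python3 -m jog '[[15,17,8,0,0,0.003],[26,30,16,0,0,0],[27,30,18,0,0,0],[27,30,20,0,0,0],[26,30,20,0,0,0],[17,20,14,0,0,0],[9,9.4,7.7,0,0,0],[0,0,0,0,0,0],[0,0,0,0,0,0]]' 100
python3 to.py 500.5 -310.2 50 -0.4
```

```text
time: 32.0
tool_pos: [499.3, -309.7, 120.5]
tcp_rot: [-3.141, 0.0, -0.398]
contact_force: [0.9, -0.0, 0.1]
grip_width: 92.1
finger_force: 0.0
t 32.0 shift [ 1.3  0.  70.5] turn [-0.0005  0.0004  0.0019] F [ 0.9 -0.   0.1]
```

```bash
python3 -m jog '[[1.3,0,15,0,0,0],[0,0,25,0,0,0],[0,0,20,0,0,0],[0,0,10,0,0,0],[0,0,0,0,0,0],[0,0,0,0,0,0]]'
python3 -m jog '[[0,0,0,0,0,0],[0,0,0,0,0,0],[0,0,0,0,0,0],[0,0,0,0,0,0],[0,0,0,0,0,0],[0,0,0,0,0,0],[0,0,0,0,0,0],[0,0,0,0,0,0],[0,0,0,0,0,0],[0,0,0,0,0,0],[0,0,0,0,0,0],[0,0,0,0,0,0]]' 0
python3 -m jog '[[0,0,0,0,0,0],[0,0,0,0,0,0],[0,0,0,0,0,0],[0,0,0,0,0,0],[0,0,0,0,0,0]]'
```

```text
time: 32.6
tool_pos: [501.3, -311.0, 51.5]
tcp_rot: [3.141, -0.002, -0.398]
contact_force: [-0.7, 0.2, 0.1]
grip_width: 91.7
finger_force: 0.0
time: 33.8
tool_pos: [500.6, -311.1, 50.2]
tcp_rot: [-3.141, 0.0, -0.399]
contact_force: [0.4, 0.6, -0.3]
grip_width: 11.5
finger_force: 30.0
time: 34.3
tool_pos: [500.6, -311.1, 50.2]
tcp_rot: [-3.141, 0.0, -0.399]
contact_force: [-0.1, 0.1, -0.2]
grip_width: 12.3
finger_force: 30.0
```

```bash
python3 -m jog '[[0,0,-15,0,0,0],[0,0,-30,0,0,0],[0,0,-40,0,0,0],[0,0,-40,0,0,0],[0,0,-25,0,0,0],[0,0,0,0,0,0]]'
python3 to.py 569.8 36.3 200 0.118
```

```text
time: 34.9
tool_pos: [502.2, -312.5, 204.3]
tcp_rot: [3.139, -0.008, -0.399]
contact_force: [0.8, -0.7, -2.2]
grip_width: 11.7
finger_force: 30.0
t 34.9 shift [ -73.2 -347.6    3. ] turn [ 0.0043 -0.0071 -0.517 ] F [ 0.8 -0.7 -2.2]
```

```bash
python3 -m jog '[[-3.5,-17,0,0,0,0],[-7.3,-35,0,0,0,0],[-7.3,-35,0,0,0,0],[-7.3,-35,0,0,0,0],[-7.3,-35,0,0,0,0],[-7.3,-35,0,0,0,0],[-7.3,-35,0,0,0,0],[-7.3,-35,0,0,0,0],[-7.3,-35,0,0,0,0],[-7.3,-35,0,0,0,0],[-4,-16,0,0,0,0]]'
python3 -m jog '[[0,0,0,0,0,-0.129],[0,0,0,0,0,-0.129],[0,0,0,0,0,-0.129],[0,0,0,0,0,-0.129],[0,0,0,0,0,0],[0,0,0,0,0,0],[0,0,0,0,0,0]]'
python3 to.py 569.8 36.3 150 0.118
```

```text
time: 36.0
tool_pos: [567.1, 41.7, 197.9]
tcp_rot: [3.141, 0.004, -0.396]
contact_force: [-0.6, -0.1, -1.8]
grip_width: 11.9
finger_force: 30.0
time: 36.7
tool_pos: [568.0, 37.9, 199.6]
tcp_rot: [-3.141, 0.001, 0.114]
contact_force: [-0.9, 0.1, -0.7]
grip_width: 11.4
finger_force: 30.0
t 36.7 shift [ 1.6  1.8 49.6] turn [-0.0002  0.001  -0.0036] F [-0.9  0.1 -0.7]
```

```bash
python3 -m jog '[[1.6,1.8,15,0,0,-0.004],[0,0,25,0,0,0],[0,0,12,0,0,0],[0,0,0,0,0,0],[0,0,0,0,0,0]]'
python3 to.py 569.8 36.3 138 0.118
python3 - <<'E'
from h import *
im=snap('side'); c=w2px('side',[569.8,36.3,110])[0].astype(int)-[32,24]
cv2.imwrite('pics/b1.png',cv2.resize(im[c[1]:c[1]+49,c[0]:c[0]+65],None,fx=10,fy=10,interpolation=cv2.INTER_CUBIC)[:,:,::-1])
E
```

```text
time: 37.2
tool_pos: [570.5, 36.3, 148.7]
tcp_rot: [-3.142, -0.0, 0.12]
contact_force: [0.8, -0.5, -1.1]
grip_width: 12.0
finger_force: 30.0
t 37.2 shift [-0.7 -0.  10.7] turn [-0.     -0.0004  0.0024] F [ 0.8 -0.5 -1.1]
```

View pics/b1.png

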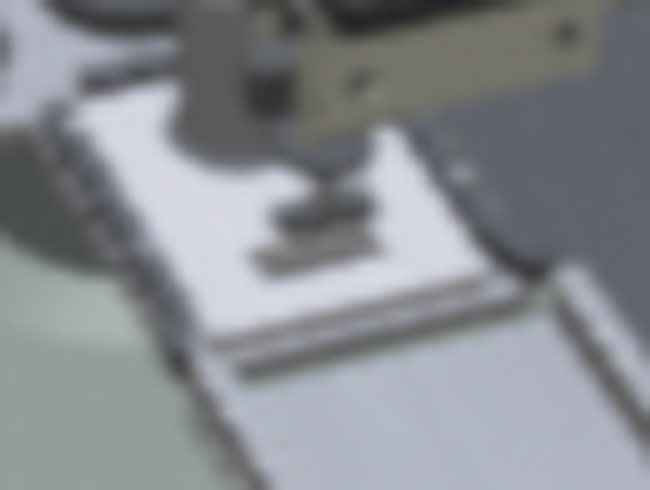

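The side crop shows the bolt head at (325,212) hanging over the slot at (318,257). It needs about 1–2 mm left and about 1 mm nearer. I correct that and descend on force.

```bash
python3 -m jog '[[-1.7,1,4,0,0,0.002],[0,0,4,0,0,0],[0,0,2,0,0,0],[0,0,2,0,0,0],[0,0,0,0,0,0]]'
python3 -m jog '[[0,0,2,0,0,0],[0,0,2,0,0,0],[0,0,0,0,0,0]]'
python3 to.py 569 35.5 114.5 0.118
```

```text
time: 37.75
tool_pos: [568.5, 35.1, 135.9]
tcp_rot: [-3.141, 0.0, 0.119]
contact_force: [0.6, -0.2, -1.2]
grip_width: 11.6
finger_force: 30.0
time: 38.05
tool_pos: [568.5, 35.2, 131.9]
tcp_rot: [-3.141, 0.0, 0.119]
contact_force: [-0.6, 0.1, -1.6]
grip_width: 11.6
finger_force: 30.0
t 38.05 shift [ 0.6 -0.3 17.4] turn [-0.0002  0.0005  0.001 ] F [-0.6  0.1 -1.6]
```

```bash
python3 -m jog '[[0,0,2,0,0,0],[0,0,2,0,0,0],[0,0,0,0,0,0]]'
python3 -m jog '[[0,0,2,0,0,0],[0,0,2,0,0,0],[0,0,2,0,0,0],[0,0,2,0,0,0],[0,0,0,0,0,0]]'
python3 to.py 569 35.5 114.5 0.118
```

```text
time: 38.35
tool_pos: [568.4, 35.2, 127.8]
tcp_rot: [-3.141, 0.001, 0.119]
contact_force: [-0.8, -0.2, -0.9]
grip_width: 11.6
finger_force: 30.0
time: 38.85
tool_pos: [568.4, 35.1, 119.8]
tcp_rot: [-3.141, 0.001, 0.119]
contact_force: [-0.5, 0.0, 0.3]
grip_width: 12.0
finger_force: 30.0
t 38.85 shift [ 0.6 -0.3  5.3] turn [-0.0002  0.0006  0.001 ] F [-0.5  0.   0.3]
```

```bash
python3 -m jog '[[0,0,2,0,0,0],[0,0,1.5,0,0,0],[0,0,0.5,0,0,0],[0,0,0,0,0,0]]'
python3 -m jog '[[0,0,0.5,0,0,0],[0,0,0.5,0,0,0],[0,0,0.5,0,0,0],[0,0,0,0,0,0]]'
```

```text
time: 39.25
tool_pos: [568.6, 35.1, 116.1]
tcp_rot: [-3.141, 0.0, 0.119]
contact_force: [-0.0, 0.2, -0.6]
grip_width: 11.7
finger_force: 30.0
time: 39.65
tool_pos: [568.6, 35.1, 114.7]
tcp_rot: [-3.142, -0.0, 0.119]
contact_force: [0.7, -0.0, -1.1]
grip_width: 11.9
finger_force: 30.0
```

```bash
python3 -m jog '[[0,0,0.3,0,0,0],[0,0,0.3,0,0,0],[0,0,0.3,0,0,0],[0,0,0,0,0,0]]'
python3 -m jog '[[0,0,0.3,0,0,0],[0,0,0.3,0,0,0],[0,0,0,0,0,0]]'
```

```text
time: 40.05
tool_pos: [568.7, 35.2, 114.6]
tcp_rot: [3.142, -0.001, 0.119]
contact_force: [-1.1, 0.8, 5.8]
grip_width: 11.7
finger_force: 30.0
time: 40.35
tool_pos: [569.0, 35.2, 114.6]
tcp_rot: [3.141, -0.002, 0.119]
contact_force: [-2.8, -0.2, 9.7]
grip_width: 11.6
finger_force: 30.0
```

```bash
python3 -m jog '[[0,0,-0.5,0,0,0],[0,0,0,0,0,-0.1],[0,0,0,0,0,-0.1],[0,0,0,0,0,-0.13],[0,0,0,0,0,-0.13],[0,0,0,0,0,-0.13],[0,0,0,0,0,-0.13]]'
python3 -m jog '[[0,0,0,0,0,-0.13],[0,0,0,0,0,-0.13],[0,0,0,0,0,-0.13],[0,0,0,0,0,-0.13],[0,0,0,0,0,-0.13],[0,0,0,0,0,-0.13],[0,0,0,0,0,-0.071],[0,0,0,0,0,0],[0,0,0,0,0,0]]'
```

```text
time: 41.05
tool_pos: [569.4, 35.0, 114.6]
tcp_rot: [3.14, -0.001, 0.844]
contact_force: [0.4, -0.2, 5.6]
grip_width: 11.9
finger_force: 30.0
time: 41.95
tool_pos: [569.4, 35.1, 114.6]
tcp_rot: [3.139, 0.0, 1.69]
contact_force: [0.1, -0.0, 5.2]
grip_width: 11.7
finger_force: 30.0
```

```bash
python3 -m jog '[[0,0,0,0,0,0],[0,0,0,0,0,0],[0,0,0,0,0,0],[0,0,0,0,0,0],[0,0,0,0,0,0],[0,0,-15,0,0,0],[0,0,-30,0,0,0],[0,0,-40,0,0,0],[0,0,-30,0,0,0],[0,0,0,0,0,0]]' 50
python3 -m jog '[[-15,-13,0,0,0,0],[-25,-26,0,0,0,0],[-25,-26,0,0,0,0],[-25,-26,0,0,0,0],[-25,-26,0,0,0,0],[-15,-20,0,0,0,0],[0,0,0,0,0,0]]'
sed 's/^b=.*/b=[569.5,35.5,-1.452]/; s/57)/57)*0/; s/\[500,-309,70\]/[569.5,35.5,110]/g' m6.py | sed 's/^    BB=.*/    BB=rect(-23,23,-6,6,141.5)/; s/kk=6/kk=6/' > m7.py; python3 m7.py 7
```

```text
time: 42.95
tool_pos: [570.8, 35.0, 233.5]
tcp_rot: [3.133, 0.002, 1.69]
contact_force: [0.0, -0.2, 0.2]
grip_width: 45.6
finger_force: 0.0
time: 43.65
tool_pos: [446.0, -111.7, 228.0]
tcp_rot: [-3.14, -0.0, 1.687]
contact_force: [0.4, 0.5, -0.7]
grip_width: 46.1
finger_force: 0.0
car [553.176 174.232  -1.461] 0.517
flange [565.839  65.789  -1.426] 0.579
in nest frame 109.17676542206499 0.7180554638656016
car [552.973 173.864  -1.465] 0.93
flange [565.739  66.764  -1.433] 1.074
in nest frame 107.85029713623457 1.3328187163236613
```

View pics/crop7.png

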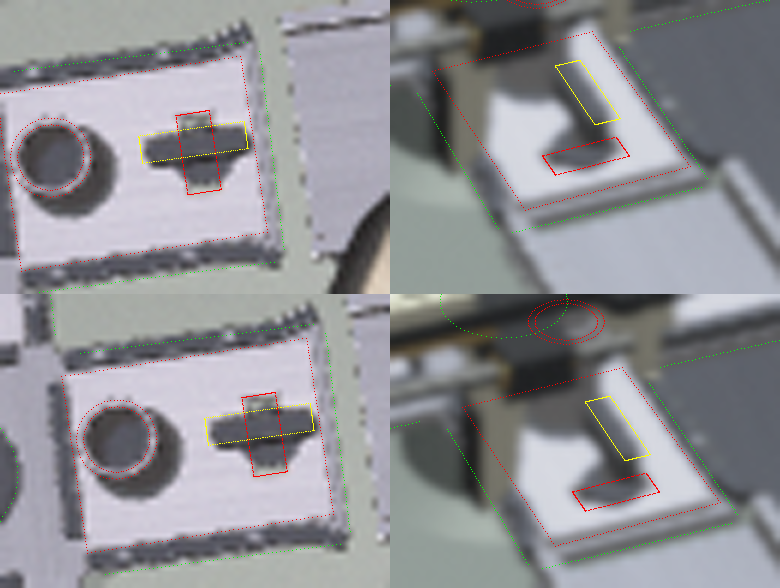

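The bolt is seated with its bar along the arm (crop (195,145)), across the slot. The flange is home, and the carousel is within about half a degree of square with the shelf. The gripper is clear of everything, so I hand in.

```bash
python3 -c "from plant import bot; print(bot.close_job())"
```

```text
the job is handed in; nothing more can be done
None
```

I handed the job in at about 44 s on the robot's clock. By the final pictures, the free wide station faces the shelf to within about half a degree, the flange is home against the back stop, and the T-bolt is seated with its collar on the flange, turned a quarter turn and let go.

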